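Closing-time rocker switches

TASK

It is closing time: first switch on the white ceramic night-light, then switch off the charging rack that cradles the four orange batteries, each by pressing down the raised end of the rocker switch in front of it until it snaps over. Do not touch the bulb tester's switch, and leave the aluminium canister standing where it is.

Things in the scene. Friction and masses are not known exactly. Their poses are not given: they have to be found in the camera images.
- lamp_rocker: Black rocker paddle, 72 (y) x 34 (x) x 8 mm, on a fixed grey housing (96 x 54, 24 tall) before the white ceramic mushroom lamp (82 tall, axis at x = +68). Origin: paddle centre on the pivot, 38 mm above the table. It tilts about own x (level, points away from the robot within 23 deg) by 14 deg either way; orientation shows it. Off now: end on robot's left (+y) raised; pressed down = on.
- rack_rocker: Same paddle, frame and housing, before the grey steel rack with four orange C cells (up to 75 mm tall). On now: end on robot's right (-y) raised; pressed down = off. All paddles: raised end 9 mm above pivot; pressing 24 mm from the pivot takes about 3 N; past level (6 mm down, top 42 mm above table) it snaps over and stays, that spot then 36 mm above the table. The units swap places; all fixed.
- tester_rocker: Rocker switch of the bulb tester: the same paddle, frame and housing, before a plain grey steel box (34 mm tall) with three brass lamp sockets, one holding a clear bulb (80 mm tall in all). Its end on the robot's right (-y) is raised. To be left alone.
- canister: Screw-top aluminium canister, 49 mm in diameter, 75 mm tall, about 0.12 kg, standing loose on the table between two of the units (a small padlock lies between the other two). Origin: centre of its underside. To be left standing where it is.
Mind the look-alikes: they are no part of the job. Leave any red look-alike of the part that bears lamp_rocker alone.

How it is judged (in metres and radians):
On the way, in this order (a step that is already met when the one before it is completed fails the run):
1. the night-light's rocker has snapped over to on while the rack is still on (angle between lamp_rocker's own y axis and vertical above 1.7408 rad and angle between rack_rocker's own y axis and vertical above 1.6708 rad), for 0.2 s.
2. the charging rack's rocker has snapped over to off (angle between rack_rocker's own y axis and vertical below 1.4008 rad), for 0.2 s.
At the end, for the whole second after the job is handed in: Night-light rocker: robot's-left end down; charging-rack rocker: robot's-right end down, each over 10 degrees (0.17 rad) past level. Bulb tester's rocker still as at the start (over 0.10 rad). Canister upright within 0.2 rad and within 30 mm of its start (angle between lamp_rocker's own y axis and vertical above 1.7408 rad and angle between rack_rocker's own y axis and vertical below 1.4008 rad and angle between tester_rocker's own y axis and vertical above 1.6708 rad and angle between canister's own z axis and vertical below 0.2 rad and distance of canister from where it was at the start of the episode below 0.03 m); the robot touches nothing.
It fails at once if the bulb tester's switch is touched (over 1 N) (contact force between any of the arm, the fingers and tester_rocker above 1 N).
It fails at once if the canister is knocked over (tilt over 0.5 rad) (angle between canister's own z axis and vertical above 0.5 rad).
It also fails if it takes over 38 s, if anything falls off the work surface, if the arm or the gripper's body presses on something with over 40 N, if the wrist force passes 120 N, or if a joint passes its speed limit or range.

ROBOT

A 6-joint arm with a two-finger parallel gripper is mounted at the origin on the work surface. World frame = base frame: x ahead of the robot, y to its left, z up, the work surface at z = 0. Lengths are in mm, angles in degrees, forces in N, time in s.
With the tool pointing down it reaches from about 325 to 900 mm from the base axis. Payload 6.1 kg.
Tool frame: the origin (TCP) lies at the very end of the fingers, on their centre line; the grasp point (between the pads) lies bot.hold_point_z behind it (bot.hold_point_z is the distance from the TCP to the grasp point, in mm); z points along the fingers, y is the line along which they close (so a half turn about z gives the same grasp; the last joint's range is limited). The gripper opens to 87 mm and grips with 3 to 60 N. Pads are 19 mm wide; open, the fingers measure 117 mm over their backs; the gripper's body (75 mm by 190 mm) begins 51 mm behind the grasp point.
Start: joints at [57.634, 12.628, 87.462, -0, 79.91, -7.225], TCP at [265.531, 565.782, 222.538] pointing down, gripper open.
Joint ranges: [-170.65, 170.65], [-52.31, 119.04], [5.05, 147.46], [-71.25, 251.25], [11.57, 151.72], [-153.62, 153.62]. Speed limits (degrees/s): [147.25, 147.25, 172.46, 180, 180, 180].

INTERFACE

Orientations are given as a 3x3 rotation matrix whose columns are the frame's x, y, z axes.
In Python, from workcell import bot gives the robot as it stands.
- The arm moves only by the tool move_arm, never from a script. Its argument "commands" is a list of rows, each an object with "travel": the shift along the tool's x, y, z in units of 60 mm (1.0 is 60 mm), a list of three; "rotation": the turn, a rotation vector about the tool's x, y, z in rad, a list of three; "gripper": the finger opening in mm, from 0 to 87. In form: [{"travel": [tx, ty, tz], "rotation": [wx, wy, wz], "gripper": gripper}, ...]. A call has 1 to 20 rows; each row is the pose to reach, as a shift and turn from the pose commanded when the call began, along the tool's axes at that moment; what a row does not reach only later rows make up. A row lasts 1/8 s, in which the tool goes at most 62.5 mm and 10.7 degrees, less where a joint would pass 70% of its speed; a pose out of reach is approached as far as the arm can. A call with a gripper value outside its range is refused whole. The fingers move at their own pace and stop on an object; "grip_force" is the grip in N (left out, the last holds). Time passes only in rows, so rows that repeat a pose let the fingers close. It gives the time, the measured TCP pose, the force, the opening and the grip force at its end, in the units of the state.
- bot.read_state(): the state, without advancing time (a new reading comes with each control period).
- bot.grab_frame(name): name is "scene" or "side" or "wrist"; returns the picture (420x560x3 uint8, blue, green, red); there is no depth.
- bot.get_calibration(name): a dict with "fx", "fy", "cx", "cy" (pixels), "rvec" (rotation vector, rad) and "tvec" (3), from world to camera coordinates, as OpenCV has them. Camera axes: x right, y down, z forward; pixel columns grow to the right and rows downward; lengths in mm; the calibration is good to about 2 mm. A picture is of the moment at which its call begins: read the wrist's pose just before it. get_calibration takes no time and is no camera call; for the wrist camera it gives the pose at the moment of the call.
- bot.sign_off(): hands the job in; it is judged then, once.
Trained networks look in the newest picture that a camera, given by its name, has taken for a name from the list of things; names that differ only in an ending like _2 or _b are one class to them, and where a whole thing is asked for, a point or a joint stands for the part that bears it (a point fixed in the world has none). Each returns a list of dicts, best first, with "confidence" (0 to 1); they miss things now and then, are a little off and sometimes report something else, mostly with a low value. They report only what shows in the picture. A call takes as long as a camera call. They do not tell look-alikes from the thing itself.
- bot.look_for(camera, name): "position" ([column, row] in pixels, amid what is visible of it).
- bot.masks_of(camera, name): "pixels" (420x560 bool, what is visible of it) and "position" ([column, row] in pixels, amid what is visible of it).
- bot.tip_of(camera, name): "position" ([column, row] in pixels: a listed point, or the origin of a listed thing).
The state is a dict: "time": time; "joint_pos": joint angles; "joint_velocities": joint speeds; "tau": joint torques, N m; "tool_pos": TCP position; "orientation": TCP orientation; "force": force on the tool from outside, world axes, zero at the start; "moment": the same for the moment, N m; "grip_width": finger opening in mm; "grasp_force": force on a finger pad.
Only numpy, scipy, OpenCV 4.12 (cv2) and the standard library are available. Lean on these libraries where they do the work, as an engineer would, in place of code of your own. Each camera call takes 0.05 s, during which the arm holds its last target. There are 200 camera calls.

## Working session

There is one attempt and no reset: what is moved stays moved. The work goes in short steps, Python scripts to look and compute and a tool call to move; the robot and the scene stay as the last step left them, time stands still between calls to the robot, and variables do not carry over. Pictures are saved under pics/ and viewed, at most 10 in all, crops included, and the job is handed in when it is done.

Besides the shell and the picture viewer there is one more tool, called after "Request:" in YAML: its name, and indented under it one key for each argument. move_arm: Moves the arm, as the interface text tells. Its arguments: {"type":"object","properties":{"commands":{"type":"array"},"grip_force":{"type":"number"}},"required":["commands"]}

```bash
mkdir -p pics
cat > h.py <<'E'
import numpy as np, cv2
from workcell import bot
def ray(cam,px,z):
    c=bot.get_calibration(cam);K=np.array([[c['fx'],0,c['cx']],[0,c['fy'],c['cy']],[0,0,1]])
    R=cv2.Rodrigues(np.array(c['rvec'],float))[0];t=np.array(c['tvec'],float).ravel()
    d=R.T@np.linalg.solve(K,[px[0],px[1],1.]);o=-R.T@t
    return (o+d*(z-o[2])/d[2]).round(1)
E
python3 - <<'E'
from h import *
for cam in ["scene","side"]:
    cv2.imwrite(f"pics/{cam}0.png",bot.grab_frame(cam))
    for n in ["lamp_rocker","rack_rocker","tester_rocker","canister"]:
        for d in bot.tip_of(cam,n)[:4]:
            print(cam,n,round(d['confidence'],2),np.round(d['position'],1),ray(cam,d['position'],0 if n=="canister" else 38))
s=bot.read_state();print(s['time'],s['tool_pos'],np.round(s['orientation'],3),s['force'])
E
```

```text
scene lamp_rocker 0.86 [145.5 368.5] [ 651.4 -467.7   38. ]
scene lamp_rocker 0.8 [189.1 261.4] [ 522.1 -287.4   38. ]
scene rack_rocker 0.71 [377.5 120.8] [502.2 328.3  38. ]
scene rack_rocker 0.48 [257.4 248. ] [ 592.2 -160.9   38. ]
scene tester_rocker 0.92 [316.5 203.7] [591.8  14.5  38. ]
scene canister 0.69 [317.5 201.1] [568.6  43.2   0. ]
scene canister 0.57 [256.2 249.7] [ 574.7 -152.9    0. ]
side lamp_rocker 0.73 [423.9 298.6] [ 643.8 -476.    38. ]
side lamp_rocker 0.63 [330.9 274.5] [ 535.1 -287.7   38. ]
side rack_rocker 0.74 [330.4 278.4] [ 526.4 -294.3   38. ]
side rack_rocker 0.48 [170.1 146.9] [509.6 332.8  38. ]
side tester_rocker 0.59 [267.2 191.7] [600.7   8.8  38. ]
side canister 0.64 [300.9 239.1] [ 576.7 -147.3    0. ]
0.5 [265.53482107 565.7471865  222.48989006] [[-0.905  0.425 -0.   ]
 [ 0.425  0.905 -0.   ]
 [-0.    -0.    -1.   ]] [ 0.41523693 -0.29380243  0.38885308]
```

View pics/scene0.png

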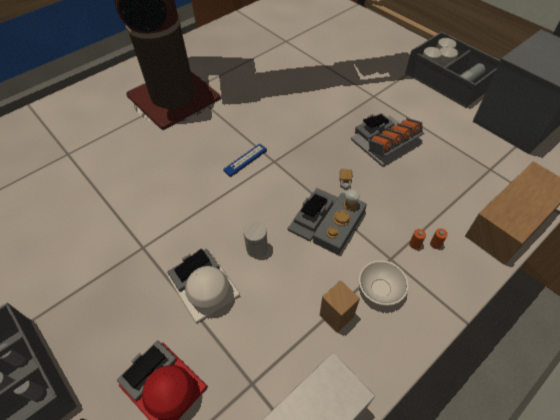

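View pics/side0.png

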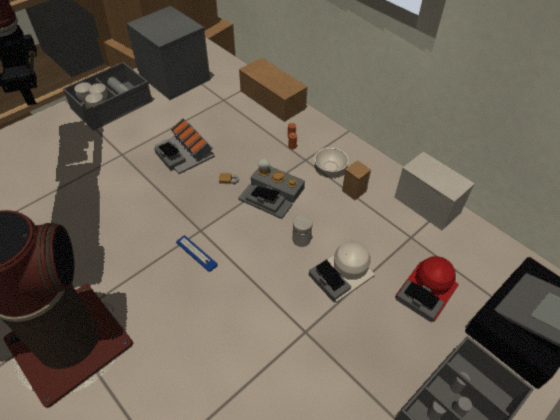

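The white lamp's rocker is at about (189,261) in scene and (331,275) in side. The red one at (145,368) is the look-alike. The rack's rocker is at (377,121) and the tester's at (316,204). The canister is at (256,240), beside the lamp.

Run:
```python
from h import *
print(bot.hold_point_z)
for cam in ["scene","side"]:
    bot.grab_frame(cam)
    for n in ["lamp_rocker","rack_rocker","tester_rocker"]:
        for d in bot.masks_of(cam,n)[:3]:
            m=d['pixels'].astype(np.uint8)
            cs=cv2.findContours(m,0,cv2.CHAIN_APPROX_NONE)[0]; c=max(cs,key=cv2.contourArea)[:,0]
            w=np.array([ray(cam,p,40)[:2] for p in c],np.float32)
            (cx,cy),(a,b),th=cv2.minAreaRect(w)
            yaw=th if a<b else th+90
            yaw=(yaw+90)%180-90
            print(cam,n,round(d['confidence'],2),np.round(d['position']),"c",round(cx),round(cy),"size",round(a),round(b),"x-axis yaw",round(yaw,1))
a=cv2.imread("pics/scene0.png");b=cv2.imread("pics/side0.png")
f=lambda i,x,y:cv2.resize(i[y-40:y+40,x-50:x+50],(400,300),interpolation=cv2.INTER_CUBIC)
cv2.imwrite("pics/crops.png",np.vstack([np.hstack([f(a,195,270),f(a,385,125)]),np.hstack([f(b,335,272),f(b,180,150)])]))
```

```text
18.700000000000003
scene lamp_rocker 0.83 [188. 260.] c 530 -288 size 39 75 x-axis yaw 1.8
scene lamp_rocker 0.66 [143. 368.] c 645 -467 size 36 71 x-axis yaw 8.0
scene rack_rocker 0.77 [374. 119.] c 498 325 size 60 38 x-axis yaw -17.5
scene tester_rocker 0.54 [314. 202.] c 590 7 size 39 64 x-axis yaw 15.2
side lamp_rocker 0.91 [334. 279.] c 533 -287 size 82 39 x-axis yaw -11.9
side lamp_rocker 0.71 [170. 148.] c 500 328 size 52 33 x-axis yaw -2.6
side lamp_rocker 0.63 [423. 298.] c 647 -468 size 38 72 x-axis yaw 7.5
side rack_rocker 0.75 [169. 147.] c 500 327 size 60 38 x-axis yaw -3.1
side tester_rocker 0.56 [266. 193.] c 591 7 size 41 74 x-axis yaw 31.5
```

View pics/crops.png

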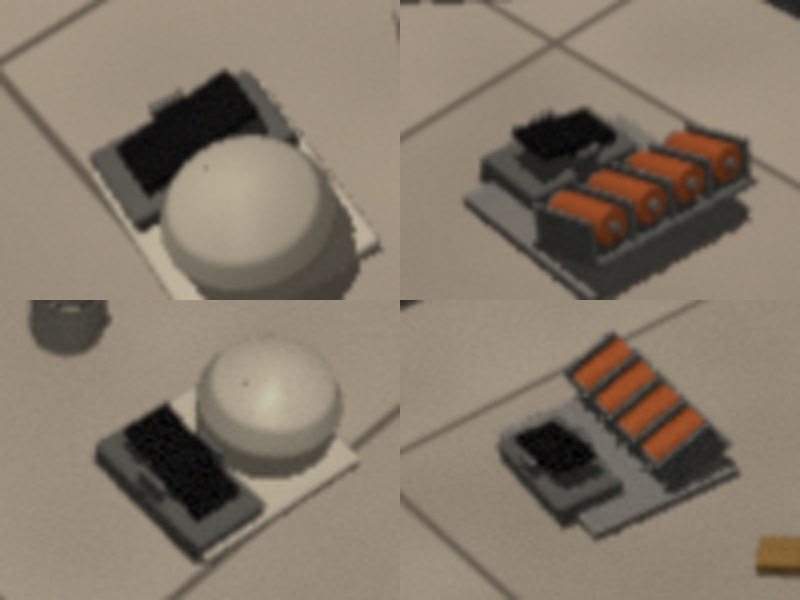

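The zoomed crops show both rockers clear of obstructions. The lamp is at about (531,-288) and the rack at about (500,327). I'll move above the lamp rocker and refine with the wrist camera.

Request:
move_arm:
  commands:
    - {"travel":[-9.9,-10.6,0.87],"rotation":[0,0,1.22],"gripper":0}
    - {"travel":[-9.9,-10.6,0.87],"rotation":[0,0,1.22],"gripper":0}
    - {"travel":[-9.9,-10.6,0.87],"rotation":[0,0,1.22],"gripper":0}
    - {"travel":[-9.9,-10.6,0.87],"rotation":[0,0,1.22],"gripper":0}
    - {"travel":[-9.9,-10.6,0.87],"rotation":[0,0,1.22],"gripper":0}
    - {"travel":[-9.9,-10.6,0.87],"rotation":[0,0,1.22],"gripper":0}
    - {"travel":[-9.9,-10.6,0.87],"rotation":[0,0,1.22],"gripper":0}
    - {"travel":[-9.9,-10.6,0.87],"rotation":[0,0,1.22],"gripper":0}
    - {"travel":[-9.9,-10.6,0.87],"rotation":[0,0,1.22],"gripper":0}
    - {"travel":[-9.9,-10.6,0.87],"rotation":[0,0,1.22],"gripper":0}
    - {"travel":[-9.9,-10.6,0.87],"rotation":[0,0,1.22],"gripper":0}
    - {"travel":[-9.9,-10.6,0.87],"rotation":[0,0,1.22],"gripper":0}
    - {"travel":[-9.9,-10.6,0.87],"rotation":[0,0,1.22],"gripper":0}
    - {"travel":[-9.9,-10.6,0.87],"rotation":[0,0,1.22],"gripper":0}
    - {"travel":[-9.9,-10.6,0.87],"rotation":[0,0,1.22],"gripper":0}
    - {"travel":[-9.9,-10.6,0.87],"rotation":[0,0,1.22],"gripper":0}
    - {"travel":[-9.9,-10.6,0.87],"rotation":[0,0,1.22],"gripper":0}
    - {"travel":[-9.9,-10.6,0.87],"rotation":[0,0,1.22],"gripper":0}

```text
time: 3.15
tool_pos: [533.2, -261.1, 170.9]
orientation: [[0.086, 0.996, 0.001], [0.996, -0.086, -0.0], [-0.0, 0.001, -1.0]]
force: [-0.1, 0.4, 0.3]
grip_width: 0.4
grasp_force: 0.0
```

```bash
cat > look.py <<'E'
from h import *
import sys
n=sys.argv[1]; im=bot.grab_frame("wrist"); cv2.imwrite(f"pics/{sys.argv[2]}.png",im)
for d in bot.tip_of("wrist",n)[:3]: print("tip",round(d['confidence'],2),np.round(d['position']),ray("wrist",d['position'],38))
for d in bot.masks_of("wrist",n)[:3]:
    c=max(cv2.findContours(d['pixels'].astype(np.uint8),0,cv2.CHAIN_APPROX_NONE)[0],key=cv2.contourArea)[:,0]
    (cx,cy),(a,b),th=cv2.minAreaRect(np.array([ray("wrist",p,40)[:2] for p in c],np.float32))
    print(round(d['confidence'],2),"c",round(cx),round(cy),"size",round(a),round(b),"yaw",round(((th if a<b else th+90)+90)%180-90,1))
s=bot.read_state();print(s['time'],s['tool_pos'],np.round(s['orientation'],3).tolist(),s['force'])
E
python3 look.py lamp_rocker w1
```

```text
tip 0.9 [277. 224.] [ 530.8 -286.1   38. ]
0.58 c 531 -281 size 58 35 yaw -5.8
3.3 [ 533.20182262 -261.63406011  170.8066965 ] [[0.087, 0.996, 0.001], [0.996, -0.087, -0.0], [-0.0, 0.001, -1.0]] [ 0.27375767 -0.45365477 -0.10813811]
```

View pics/w1.png

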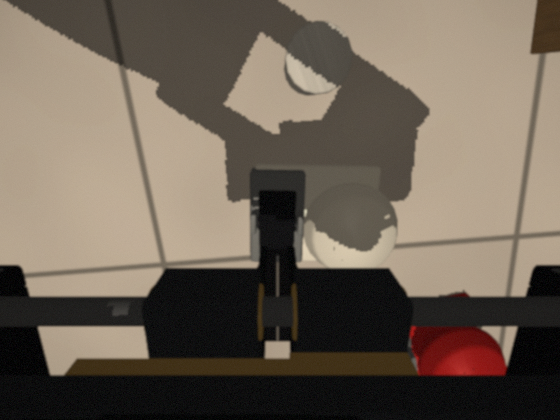

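The wrist view shows the lamp rocker directly beneath, centred near (277,224), with the white lamp to its right. That matches the plan, so I'll press straight down and retract.

Request:
move_arm:
  commands:
    - {"travel":[0,0,0.9],"rotation":[0,0,0],"gripper":0}
    - {"travel":[0,0,1.6],"rotation":[0,0,0],"gripper":0}
    - {"travel":[0,0,1.85],"rotation":[0,0,0],"gripper":0}
    - {"travel":[0,0,1.95],"rotation":[0,0,0],"gripper":0}
    - {"travel":[0,0,2.02],"rotation":[0,0,0],"gripper":0}
    - {"travel":[0,0,2.08],"rotation":[0,0,0],"gripper":0}
    - {"travel":[0,0,2.14],"rotation":[0,0,0],"gripper":0}
    - {"travel":[0,0,2.19],"rotation":[0,0,0],"gripper":0}
    - {"travel":[0,0,2.23],"rotation":[0,0,0],"gripper":0}
    - {"travel":[0,0,2.23],"rotation":[0,0,0],"gripper":0}
    - {"travel":[0,0,2.23],"rotation":[0,0,0],"gripper":0}

```text
time: 4.68
tool_pos: [533.4, -262.7, 38.1]
orientation: [[0.088, 0.996, 0.0], [0.996, -0.088, -0.001], [-0.001, 0.001, -1.0]]
force: [-4.1, 2.9, 10.8]
grip_width: 0.4
grasp_force: 5.5
```

Request:
move_arm:
  commands:
    - {"travel":[0,0,-0.6],"rotation":[0,0,0],"gripper":0}
    - {"travel":[0,0,-1.6],"rotation":[0,0,0],"gripper":0}
    - {"travel":[0,0,-2.3],"rotation":[0,0,0],"gripper":0}
    - {"travel":[0,0,-2.3],"rotation":[0,0,0],"gripper":0}

```text
time: 5.18
tool_pos: [535.4, -264.1, 179.4]
orientation: [[0.088, 0.996, 0.007], [0.996, -0.088, -0.005], [-0.004, 0.007, -1.0]]
force: [0.4, -0.2, -0.4]
grip_width: 0.2
grasp_force: 0.0
```

```bash
python3 look.py lamp_rocker w2
python3 - <<'E'
from h import *
b=bot.grab_frame("side");w=cv2.imread("pics/w2.png")
f=lambda i,x,y:cv2.resize(i[y-40:y+40,x-50:x+50],(400,300),interpolation=cv2.INTER_CUBIC)
cv2.imwrite("pics/c2.png",np.hstack([f(b,335,272),f(w,277,220)]))
E
```

```text
tip 0.92 [273. 217.] [ 527.4 -280.5   38. ]
0.55 c 527 -281 size 75 35 yaw -6.2
5.325 [ 532.21582653 -261.89534865  173.08197691] [[0.088, 0.996, -0.002], [0.996, -0.088, 0.001], [0.001, -0.002, -1.0]] [-0.75580123 -0.27579056  0.24202885]
```

View pics/c2.png

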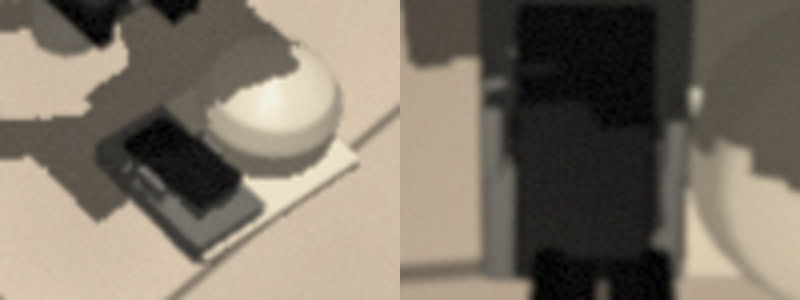

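The lamp rocker has snapped: its far end is now down and its near end is raised with a visible gap, in the left half of the crop. Next is the rack.

Request:
move_arm:
  commands:
    - {"travel":[9.3,-1.44,0],"rotation":[0,0,0.09],"gripper":0}
    - {"travel":[9.3,-1.44,0],"rotation":[0,0,0.09],"gripper":0}
    - {"travel":[9.3,-1.44,0],"rotation":[0,0,0.09],"gripper":0}
    - {"travel":[9.3,-1.44,0],"rotation":[0,0,0.09],"gripper":0}
    - {"travel":[9.3,-1.44,0],"rotation":[0,0,0.09],"gripper":0}
    - {"travel":[9.3,-1.44,0],"rotation":[0,0,0.09],"gripper":0}
    - {"travel":[9.3,-1.44,0],"rotation":[0,0,0.09],"gripper":0}
    - {"travel":[9.3,-1.44,0],"rotation":[0,0,0.09],"gripper":0}
    - {"travel":[9.3,-1.44,0],"rotation":[0,0,0.09],"gripper":0}
    - {"travel":[9.3,-1.44,0],"rotation":[0,0,0.09],"gripper":0}
    - {"travel":[9.3,-1.44,0],"rotation":[0,0,0.09],"gripper":0}
    - {"travel":[9.3,-1.44,0],"rotation":[0,0,0.09],"gripper":0}
    - {"travel":[9.3,-1.44,0],"rotation":[0,0,0.09],"gripper":0}

```text
time: 7.0
tool_pos: [496.4, 299.7, 174.4]
orientation: [[0.179, 0.984, -0.0], [0.984, -0.179, -0.0], [-0.0, -0.0, -1.0]]
force: [0.2, -0.2, 0.1]
grip_width: 0.2
grasp_force: 0.0
```

```bash
python3 look.py rack_rocker w3
```

```text
tip 0.76 [274. 167.] [499.3 329.8  38. ]
0.73 c 498 329 size 73 36 yaw -6.7
7.15 [496.40557593 300.28869103 174.70871228] [[0.179, 0.984, 0.0], [0.984, -0.179, 0.0], [0.0, 0.0, -1.0]] [-0.07723598 -0.12064897  0.11934207]
```

View pics/w3.png

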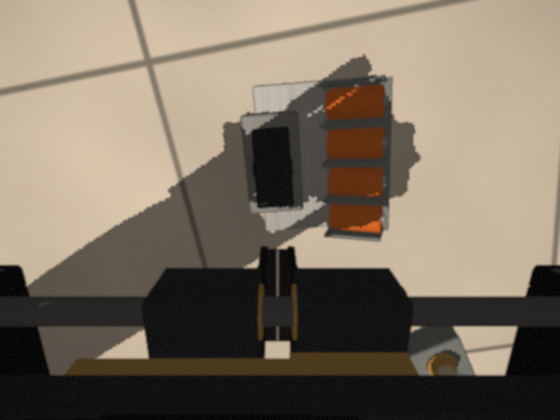

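The wrist view shows the rack rocker centred at (274,165) with the four orange cells to its right. Its near end (-y) is the one to press, so I only need a 4 mm correction first.

Request:
move_arm:
  commands:
    - {"travel":[0.06,-0.02,0.9],"rotation":[0,0,-0.05],"gripper":0}
    - {"travel":[0.06,-0.02,1.6],"rotation":[0,0,-0.05],"gripper":0}
    - {"travel":[0.06,-0.02,1.9],"rotation":[0,0,-0.05],"gripper":0}
    - {"travel":[0.06,-0.02,2.0],"rotation":[0,0,-0.05],"gripper":0}
    - {"travel":[0.06,-0.02,2.07],"rotation":[0,0,-0.05],"gripper":0}
    - {"travel":[0.06,-0.02,2.14],"rotation":[0,0,-0.05],"gripper":0}
    - {"travel":[0.06,-0.02,2.2],"rotation":[0,0,-0.05],"gripper":0}
    - {"travel":[0.06,-0.02,2.25],"rotation":[0,0,-0.05],"gripper":0}
    - {"travel":[0.06,-0.02,2.29],"rotation":[0,0,-0.05],"gripper":0}
    - {"travel":[0.06,-0.02,2.29],"rotation":[0,0,-0.05],"gripper":0}
    - {"travel":[0.06,-0.02,2.29],"rotation":[0,0,-0.05],"gripper":0}

```text
time: 8.52
tool_pos: [495.9, 305.2, 38.6]
orientation: [[0.127, 0.992, 0.001], [0.992, -0.127, 0.0], [0.001, 0.001, -1.0]]
force: [-2.8, -2.7, 10.8]
grip_width: 0.5
grasp_force: 5.2
```

Request:
move_arm:
  commands:
    - {"travel":[0,0,-0.6],"rotation":[0,0,0],"gripper":0}
    - {"travel":[0,0,-1.6],"rotation":[0,0,0],"gripper":0}
    - {"travel":[0,0,-2.3],"rotation":[0,0,0],"gripper":0}
    - {"travel":[-0.5,0,-2.3],"rotation":[0,0,0],"gripper":0}
    - {"travel":[-0.5,0,-2.3],"rotation":[0,0,0],"gripper":0}

```text
time: 9.15
tool_pos: [491.6, 274.2, 175.5]
orientation: [[0.129, 0.992, 0.0], [0.992, -0.129, 0.0], [0.0, 0.0, -1.0]]
force: [-0.3, 1.1, -0.2]
grip_width: 0.3
grasp_force: 0.0
```

```bash
python3 look.py rack_rocker w4
python3 - <<'E'
from h import *
b=bot.grab_frame("side");a=bot.grab_frame("scene");w=cv2.imread("pics/w4.png")
f=lambda i,x,y:cv2.resize(i[y-40:y+40,x-50:x+50],(400,300),interpolation=cv2.INTER_CUBIC)
cv2.imwrite("pics/c4.png",np.vstack([np.hstack([f(b,180,150),f(w,277,160)]),np.hstack([f(b,320,255),f(a,215,260)])]))
for c in("scene","side"):
  for d in bot.tip_of(c,"canister")[:2]: print(c,d['confidence'],ray(c,d['position'],0))
E
```

```text
tip 0.98 [278. 140.] [498.5 328.5  38. ]
0.78 c 498 331 size 69 35 yaw -5.3
9.3 [491.25992457 275.38220635 174.45976444] [[0.128, 0.992, -0.001], [0.992, -0.128, 0.0], [-0.0, -0.001, -1.0]] [ 0.19634019 -0.37522196 -0.68858741]
side 0.84 [ 580.5 -146.4    0. ]
```

View pics/c4.png

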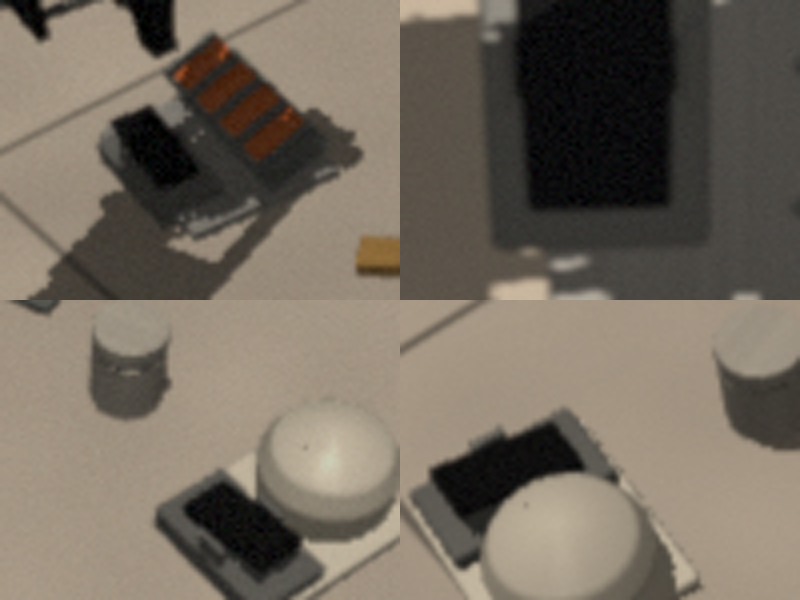

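The rack rocker has flipped: its far end is now up and its near end is down and narrower in the wrist view. The lamp is still on and the canister is standing. I'll let the arm settle, then hand in.

Request:
move_arm:
  commands:
    - {"travel":[0,0,0],"rotation":[0,0,0],"gripper":0}
    - {"travel":[0,0,0],"rotation":[0,0,0],"gripper":0}
    - {"travel":[0,0,0],"rotation":[0,0,0],"gripper":0}

```text
time: 9.88
tool_pos: [491.7, 275.1, 175.1]
orientation: [[0.128, 0.992, -0.0], [0.992, -0.128, -0.0], [-0.0, 0.0, -1.0]]
force: [0.1, -0.3, -0.4]
grip_width: 0.8
grasp_force: 0.0
```

```bash
python3 -c "
from workcell import bot
print(bot.sign_off())"
```

```text
the job is handed in; nothing more can be done
None
```

I switched the night-light on, then the charging rack off, and handed the job in at about 10 s; the last pictures show both rockers snapped over and the canister standing, the arm never went near the tester's switch, and the hand-in gave no verdict.

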